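# Hold the reference tile flush on the roast colour meter

## Robot

A 6-joint arm with a two-finger parallel gripper is mounted at the origin on the work surface. World frame = base frame: x ahead of the robot, y to its left, z up, the work surface at z = 0. Lengths are in m, angles in degrees, forces in N, time in s.
With the tool pointing down it reaches from about 0.375 to 0.9 m from the base axis. Payload 3.1 kg.
Tool frame: the origin (TCP) lies at the very end of the fingers, on their centre line; the grasp point (between the pads) lies bot.grip_point_offset behind it (bot.grip_point_offset is the distance from the TCP to the grasp point, in m); z points along the fingers, y is the line along which they close (so a half turn about z gives the same grasp; the last joint's range is limited). The gripper opens to 87 mm and grips with 3 to 60 N. Pads are 19 mm wide; open, the fingers measure 117 mm over their backs; the gripper's body (75 mm by 190 mm) begins 51 mm behind the grasp point.
Start: joints at [-75.544, 30.224, 82.088, -0, 67.689, -10.227], TCP at [0.261, -0.568, 0.192] pointing down, gripper open.
Joint ranges: [-176.69, 176.69], [-43.24, 126.21], [12.49, 139.97], [-82, 262], [0, 151.66], [-163.58, 163.58]. Speed limits (degrees/s): [159.86, 159.86, 180, 180, 180, 180].

## Interface

Orientations are given as a 3x3 rotation matrix whose columns are the frame's x, y, z axes.
In Python, from rig import bot, viewer, ticket gives the robot as it stands.
- The arm moves only by the tool servo_tool, never from a script. Its argument "targets" is a list of rows, each an object with "offset": the shift along the tool's x, y, z in m, a list of three; "dr": the turn, a rotation vector about the tool's x, y, z in degrees, a list of three. In form: [{"offset": [x, y, z], "dr": [ax, ay, az]}, ...]. A call has 1 to 20 rows; each row is the pose to reach, as a shift and turn from the pose commanded when the call began, along the tool's axes at that moment; what a row does not reach only later rows make up. A row lasts 1/12 s, in which the tool goes at most 41.7 mm and 7.16 degrees, less where a joint would pass 70% of its speed; a pose out of reach is approached as far as the arm can. A call with a gripper value outside its range is refused whole. "gripper" is the gripper command: -1 is fully open, 1 is shut, values between are in proportion, set as the call begins (left out, the last holds). The fingers move at their own pace and stop on an object; the grip force is fixed at half the most. Time passes only in rows, so rows that repeat a pose let the fingers close. It gives the time, the measured TCP pose, the force, the opening and the grip force at its end, in the units of the state.
- bot.read_state(): the state, without advancing time (a new reading comes with each control period).
- viewer.capture(name): name is "side" or "top" or "wrist"; returns a dict with "color" (420x560x3 uint8, red, green, blue), "camera_matrix" (3x3 intrinsics, pixels), "R" (3x3) and "t" (3): a world point X has camera coordinates R X + t. Camera axes: x right, y down, z forward; pixel columns grow to the right and rows downward; lengths in m; the calibration is good to about 2 mm. A picture is of the moment at which its call begins. There is no depth.
- ticket.hand_in(): hands the job in; it is judged then, once.
The state is a dict: "time_s": time; "joint_positions": joint angles; "qvel": joint speeds; "tau": joint torques, N m; "position": TCP position; "tcp_rot": TCP orientation; "force": force on the tool from outside, world axes, zero at the start; "moment": the same for the moment, N m; "opening": opening from 0.0 (shut) to 1.0 (fully open); "grasp_force": force on a finger pad.
Only numpy, scipy, OpenCV 4.12 (cv2) and the standard library are available. Lean on these libraries where they do the work, as an engineer would, in place of code of your own. Each camera call takes 0.05 s, during which the arm holds its last target. There are 200 camera calls.

## Task

Calibrate the roast colour meter: pick up the rectangular white reference tile by its grip, tilt it to match the sloped window of the meter, and hold it there flush, centred and square, with a gentle push that sinks the sprung window part of the way in but not to its stop. Do not shift the angle of the meter's head, and leave the round disc, the glass, the jug and the spoon alone. Finish while still holding the tile steady against the window: do not let go.

Things in the scene. Friction and masses are not known exactly. Their poses are not given: they have to be found in the camera images.
- tile: Rectangular white ceramic tile, 50 (x) by 70 (y) by 8 mm, lying on the counter reading face down. On its back an upright black grip bar, 40 mm long (x), 14 mm thick (y), from 8 to 58 mm above the reading face: take it across the 14 mm. Origin: centre of the reading face (underside); z points up through the grip. A half turn about z leaves it alike. About 0.14 kg.
- window_face (a point): Centre of the face of the meter's window, a flat black frame 54 (x) by 74 (y) mm with a 30 mm glass. z: outward normal, leaning 0.3 to 0.62 rad from vertical towards the meter's front (the robot's right, give or take 25 deg); y level, x up the slope. 16 mm proud of the grey head (100 by 110 mm), 125 mm up. The tile's reading face goes on it, long side along y, either way round, centre on centre.
- window (a joint): How far the sprung window is pushed in, along its normal, in m: 0 at rest, 0.012 at its stop. Spring 600 N/m with about 1.2 N preload (4.8 N at 6 mm). It does not tip, it only slides.
- head_lip (a point): Middle of the lower (front) edge of the meter's grey tilting head. The head is hinged on a level axis between the two cheeks of the white stand (170 by 150 mm, fixed to the counter; cheeks 140 mm apart over all, 115 mm high). The stiff hinge keeps its angle under a gentle push.
- disc: Round white ceramic check disc, 60 mm across, 8 mm thick, with the same black grip as the tile: not the one wanted. Origin: centre of its underside.
- glass: Empty tasting glass, 76 mm across at the rim, 90 mm high. Origin: centre of its foot.
- jug: Small steel jug with a handle, 80 mm across, 100 mm high. Origin: centre of its foot.
- spoon: Steel tasting spoon lying flat beyond the tile and the disc. Origin: on its underside, along its length.
Not all that is in view belongs to the job. Of the things shaped like the part that bears window_face, the white one is meant.

How it is judged (in metres and radians):
On the way:
1. the rectangular tile is lifted clear of the counter in the fingers (height (world z) of tile above 0.04 m and contact force between tile and the fingers above 1 N), for 0.2 s.
At the end, for the whole second after the job is handed in: The tile is still held in the fingers, its reading face against the window within 0.05 rad of its slope, square within 0.15 rad and centred within 10 mm, still (under 20 mm/s), touching with more than 1.5 N, with the window pushed in by 3 to 10.5 mm of its 12 mm travel (angle between the z axis of tile and the z axis of window_face, either way round below 0.05 rad and angle between tile's own z axis and vertical below 1 rad and angle between the y axis of tile and the y axis of window_face, either way round below 0.15 rad and distance between tile and window_face below 0.01 m and contact force between tile and meter above 1.5 N and contact force between tile and the fingers above 1 N and value of joint window between 0.003 and 0.0105 m and linear speed of tile below 0.02 m/s); the arm keeps its last pose, push and grip.
It fails at once if the head of the meter is shifted from its angle (its lip moved more than 4 mm) (distance of head_lip from where it was at the start of the episode above 0.004 m).
It fails at once if the tile is pressed on the meter with more than 25 N (contact force between tile and meter above 25 N).
It fails at once if the disc, glass, jug or spoon is moved by more than 30 mm (distance of any of disc, glass, jug, spoon from where it was at the start of the episode above 0.03 m).
It also fails if it takes over 40 s, if anything falls off the work surface, if the arm or the gripper's body presses on something with over 40 N, if the wrist force passes 120 N, or if a joint passes its speed limit or range.

## Working session

There is one attempt and no reset: what is moved stays moved. The work goes in short steps, Python scripts to look and compute and a tool call to move; the robot and the scene stay as the last step left them, time stands still between calls to the robot, and variables do not carry over. Pictures are saved under pics/ and viewed, at most 10 in all, crops included, and the job is handed in when it is done.

Besides the shell and the picture viewer there is one more tool, called after "Emit:" as a command line: name --argument value ..., lists and objects as JSON in quotes. servo_tool: Moves the arm, as the interface text tells. Its arguments: {"type":"object","properties":{"targets":{"type":"array"},"gripper":{"type":"number"}},"required":["targets"]}

```bash
mkdir -p pics
cat > h.py <<'E'
import numpy as np, cv2, json
from rig import bot, viewer, ticket
def cap(n,f):
    d=viewer.capture(n); cv2.imwrite(f'pics/{f}.png',d['color'][:,:,::-1]); np.savez(f'pics/{f}.npz',**d); return d
def ld(f): return np.load(f'pics/{f}.npz')
def ray(d,p):
    K,R,t=d['camera_matrix'],d['R'],d['t']
    return -R.T@t, R.T@np.linalg.inv(K)@np.array([p[0],p[1],1.])
def onz(d,p,z):
    c,r=ray(d,p); return c+r*(z-c[2])/r[2]
def tri(d1,p1,d2,p2):
    a,u=ray(d1,p1); b,v=ray(d2,p2)
    s=np.linalg.lstsq(np.c_[u,-v],b-a,rcond=None)[0]
    P,Q=a+u*s[0],b+v*s[1]; return (P+Q)/2,np.linalg.norm(P-Q)
def proj(d,X):
    q=d['camera_matrix']@(d['R']@np.array(X)+d['t']); return q[:2]/q[2]
E
python3 - <<'E'
from h import *
for n in('side','top','wrist'):
    d=cap(n,n+'0'); print(n,-d['R'].T@d['t'],d['R'][2])
print(bot.grip_point_offset,bot.read_state())
E
```

```text
side [0.04848786 0.61267871 0.57891371] [ 0.56559052 -0.63510534 -0.52606898]
top [0.44733445 0.04915833 1.07577538] [ 0.09536681  0.00394659 -0.99543438]
wrist [ 0.33011449 -0.53575966  0.38244046] [-0.25071694 -0.11288233 -0.9614565 ]
0.0187 {'time_s': 0.15, 'joint_positions': array([-7.55447155e+01,  3.02671503e+01,  8.21393246e+01, -1.36123316e-03,
        6.76891459e+01, -1.02280975e+01]), 'qvel': array([ 0.03574504, -0.11026043, -0.12147005,  0.00353125, -0.03136598,
       -0.07216106]), 'tau': array([-1.31887964e-04, -4.40430164e+01, -1.76842242e+01,  6.31386694e-02,
        5.52875747e-02, -1.05717832e-04]), 'position': array([ 0.26085963, -0.56728806,  0.19129308]), 'tcp_rot': array([[ 9.08625623e-01,  4.17611405e-01, -4.37881096e-04],
       [ 4.17611545e-01, -9.08624237e-01,  1.61057827e-03],
       [ 2.74726478e-04, -1.64627688e-03, -9.99998607e-01]]), 'force': array([-0.0304295, -0.0967112,  0.5537972]), 'moment': array([-0.04137602, -0.03077171, -0.03232585]), 'grasp_force': 0.0, 'opening': 0.9972660853428958}
```

View pics/side0.png

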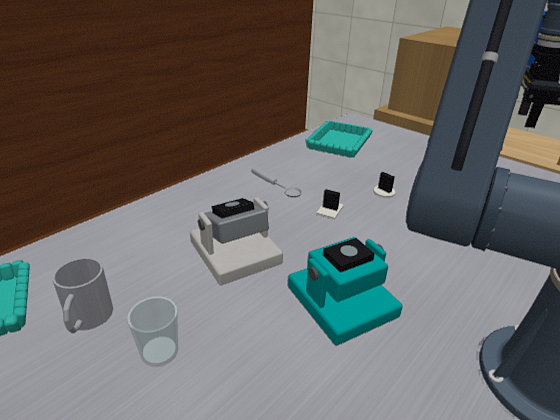

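View pics/top0.png

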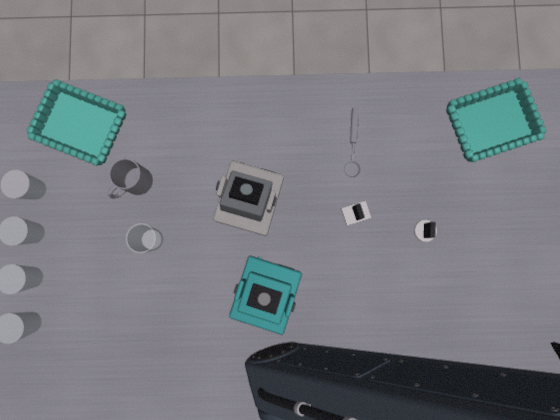

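The side view shows the white meter at about (235,235), the tile at (330,205) and the disc at (385,185). In the top view, the white meter's window is at (247,190), the tile at (357,213), the disc at (427,230) and the spoon at (352,150). The teal meter is a decoy.

Run:
```python
from h import *
T,S=ld('top0'),ld('side0')
def cont(d,box,lo,hi,name):
    x0,y0,x1,y1=box; c=d['color'][y0:y1,x0:x1].astype(int)
    m=((c.max(2)>=lo)&(c.max(2)<=hi)).astype(np.uint8)
    n,l,st,ce=cv2.connectedComponentsWithStats(m)
    for i in range(1,n):
        if st[i,4]>25:
            k=max(cv2.findContours((l==i).astype(np.uint8),0,2)[0],key=cv2.contourArea)
            r=cv2.minAreaRect(k); print(name,st[i,4],ce[i]+[x0,y0],'box',(cv2.boxPoints(r)+[x0,y0]).round(1).tolist())
cont(T,(210,155,290,240),0,35,'Twin'); cont(S,(190,185,290,280),0,35,'Swin')
cont(T,(335,195,380,232),0,45,'Tgrip'); cont(S,(312,183,348,222),0,45,'Sgrip')
cont(T,(335,195,380,232),170,255,'Ttile'); cont(S,(312,183,348,222),170,255,'Stile')
a=cv2.resize(T['color'][155:240,210:285],None,fx=5,fy=5,interpolation=2); b=cv2.resize(S['color'][190:275,188:258],None,fx=5,fy=5,interpolation=2)
cv2.imwrite('pics/c1.png',np.hstack([a,b])[:,:,::-1]); print(a.shape,b.shape)
```

```text
Twin 459 [245.50762527 191.08932462] box [[228.0, 196.4], [233.8, 176.1], [262.8, 184.4], [256.9, 204.7]]
Swin 397 [232.22921914 208.21662469] box [[211.5, 206.1], [250.6, 195.9], [254.0, 208.7], [214.8, 218.9]]
Tgrip 74 [356.86486486 211.67567568] box [[352.1, 206.3], [358.7, 204.1], [363.0, 217.0], [356.4, 219.2]]
Sgrip 262 [330.94656489 199.32824427] box [[321.5, 206.5], [325.0, 189.2], [340.2, 192.2], [336.7, 209.5]]
Ttile 100 [365.22 210.29] box [[360.0, 201.0], [370.0, 201.0], [370.0, 220.0], [360.0, 220.0]]
Ttile 171 [348.84210526 214.70760234] box [[341.6, 207.8], [352.4, 204.2], [358.0, 221.0], [347.2, 224.6]]
Stile 157 [329.2611465  210.76433121] box [[316.3, 205.5], [341.9, 202.7], [343.3, 216.0], [317.8, 218.8]]
(425, 375, 3) (425, 350, 3)
```

View pics/c1.png

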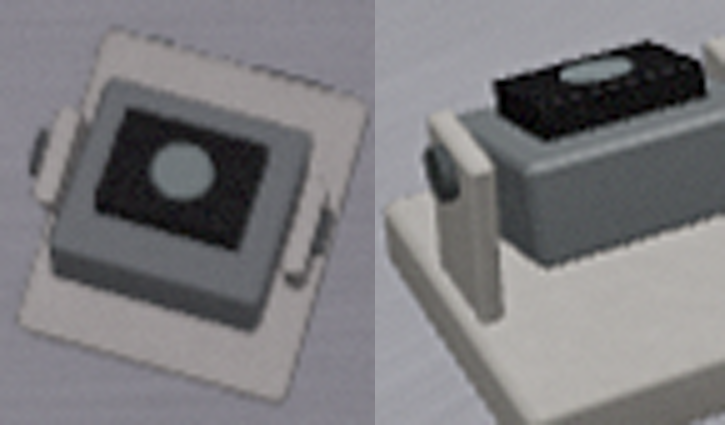

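Run:
```python
from h import *
T,S=ld('top0'),ld('side0'); print(T['R'])
c=lambda u,v:(210+u/5-.4,155+v/5-.4); s=lambda u,v:(188+(u-375)/5-.4,190+v/5-.4)
# top crop: glass centre (182,172); frame corners ; side crop
tc=[(128,109),(270,150),(240,249),(96,212)]
print('glass',tri(T,c(182,172),S,s(598,69)))
P=[onz(T,c(*q),.125) for q in tc]; print(np.round(P,3))
for a,b in [(0,1),(1,2),(2,3),(3,0)]: print(np.linalg.norm(P[a]-P[b]))
for q in [(495,82),(547,140),(705,93),(650,42)]:
    print(q,onz(S,s(*q),.125).round(3), [tri(T,c(*w),S,s(*q))[1].round(3) for w in tc],[tri(T,c(*w),S,s(*q))[0].round(3) for w in tc])
for n,x in [('tile',(357,213)),('disc',(427,230)),('spoon',(352,169)),('spoonend',(353,108)),('base1',(240,162)),('base2',(283,175))]: print(n,onz(T,x,0).round(3))
print('grip top',onz(T,(356.9,211.7),.058), 'side grip',tri(T,(356.9,211.7),S,(332,192)))
```

```text
[[-0.02278492 -0.9997215  -0.00614648]
 [-0.9951814   0.02326707 -0.09525032]
 [ 0.09536681  0.00394659 -0.99543438]]
glass (array([0.60571801, 0.12725091, 0.12414853]), np.float64(0.0014153960536403868))
[[0.638 0.154 0.125]
 [0.616 0.084 0.125]
 [0.568 0.1   0.125]
 [0.587 0.17  0.125]]
0.07258456543906086
0.050824741523386376
0.07263781583211307
0.05310549094145989
(495, 82) [0.626 0.164 0.125] [np.float64(0.001), np.float64(0.065), np.float64(0.086), np.float64(0.023)] [array([0.64 , 0.154, 0.115]), array([0.645, 0.109, 0.088]), array([0.598, 0.132, 0.119]), array([0.593, 0.176, 0.143])]
(547, 140) [0.579 0.178 0.125] [np.float64(0.027), np.float64(0.039), np.float64(0.063), np.float64(0.001)] [array([0.635, 0.148, 0.088]), array([0.642, 0.101, 0.056]), array([0.594, 0.125, 0.089]), array([0.588, 0.171, 0.117])]
(705, 93) [0.559 0.11  0.125] [np.float64(0.087), np.float64(0.027), np.float64(0.0), np.float64(0.058)] [array([0.602, 0.127, 0.127]), array([0.611, 0.077, 0.09 ]), array([0.569, 0.1  , 0.117]), array([0.561, 0.148, 0.149])]
(650, 42) [0.605 0.098 0.125] [np.float64(0.06), np.float64(0.0), np.float64(0.025), np.float64(0.033)] [array([0.61 , 0.132, 0.146]), array([0.618, 0.085, 0.114]), array([0.575, 0.108, 0.14 ]), array([0.568, 0.153, 0.168])]
tile [ 0.553 -0.165  0.   ]
disc [ 0.502 -0.354  0.   ]
spoon [ 0.676 -0.157  0.   ]
spoonend [ 0.85  -0.167  0.   ]
base1 [0.703 0.154 0.   ]
base2 [0.664 0.035 0.   ]
grip top [ 0.55088895 -0.15373804  0.058     ] side grip (array([ 0.54913046, -0.15453554,  0.05948197]), np.float64(0.0038866004637714484))
```

Emit:
servo_tool --targets '[{"offset":[0.035,-0.02,0],"dr":[0,0,0.6]},{"offset":[0.07,-0.04,0],"dr":[0,0,1.2]},{"offset":[0.105,-0.062,0],"dr":[0,0,1.8]},{"offset":[0.14,-0.082,0],"dr":[0,0,2.4]},{"offset":[0.175,-0.103,0],"dr":[0,0,3]},{"offset":[0.21,-0.123,0],"dr":[0,0,3.6]},{"offset":[0.245,-0.144,0],"dr":[0,0,4.2]},{"offset":[0.28,-0.165,0],"dr":[0,0,4.8]},{"offset":[0.315,-0.185,0],"dr":[0,0,5.4]},{"offset":[0.35,-0.206,0],"dr":[0,0,6]},{"offset":[0.385,-0.226,0],"dr":[0,0,6.6]},{"offset":[0.415,-0.244,0],"dr":[0,0,6.6]},{"offset":[0.434,-0.255,0],"dr":[0,0,6.6]},{"offset":[0.434,-0.255,0],"dr":[0,0,6.6]},{"offset":[0.434,-0.255,0],"dr":[0,0,6.6]}]' --gripper -1

```text
time_s: 1.4
position: [0.549, -0.1538, 0.1917]
tcp_rot: [[0.95, 0.313, -0.001], [0.313, -0.95, -0.0], [-0.001, -0.0, -1.0]]
force: [-0.2, -0.2, 0.7]
opening: 1.001
grasp_force: 0.0
```

Run:
```python
from h import *
d=cap('wrist','w1'); s=bot.read_state(); print(s['position'],s['tcp_rot'],s['time_s'])
T,S=ld('top0'),ld('side0')
def st(x): return np.clip(np.power(x/255.,.45)*255*1.15,0,255).astype(np.uint8)
a=cv2.resize(st(T['color'][165:225,220:275]),None,fx=7,fy=7,interpolation=2); b=cv2.resize(st(S['color'][190:250,196:272]),None,fx=5,fy=7,interpolation=2)
w=d['color']; w=cv2.resize(w,(420,315)); 
cv2.imwrite('pics/c2.png',np.hstack([a,b])[:,:,::-1])
```

```text
[ 0.54850068 -0.15480404  0.19170557] [[ 9.50233320e-01  3.11537268e-01 -1.08044809e-03]
 [ 3.11537205e-01 -9.50233927e-01 -2.30329293e-04]
 [-1.09843459e-03 -1.17733209e-04 -9.99999390e-01]] 1.45
```

View pics/c2.png

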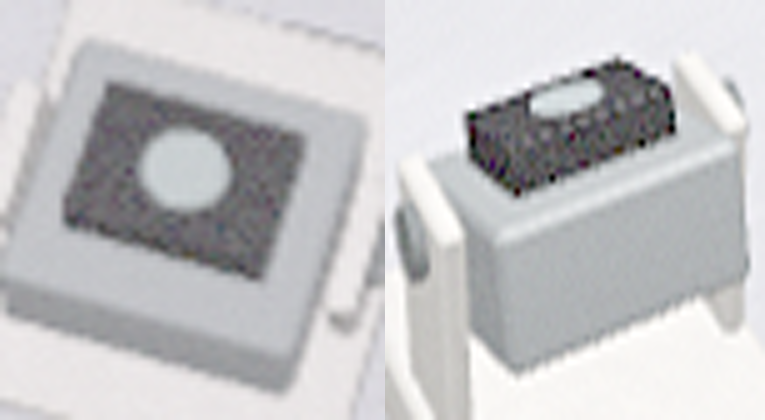

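View pics/w1.png

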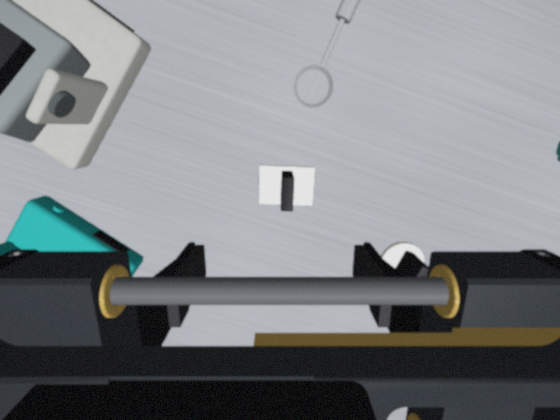

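The wrist view shows the tile at (287,186), square to the image, with its grip near (287,190). The stretched crops show the window sloping away from the side camera, so it leans towards +x, with the hinge roughly along y.

Run:
```python
from h import *
W,T,S=ld('w1'),ld('top0'),ld('side0')
c=W['color'][150:225,245:330].astype(int)
m=(c.min(2)>215).astype(np.uint8); k=max(cv2.findContours(m,0,2)[0],key=cv2.contourArea); r=cv2.minAreaRect(k); b=cv2.boxPoints(r)+[245,150]
print(b); P=np.array([onz(W,q,.008) for q in b]); print(P.round(4),P.mean(0),[np.linalg.norm(P[i]-P[i-1]).round(4) for i in range(4)])
m=(c.max(2)<70).astype(np.uint8); k=max(cv2.findContours(m,0,2)[0],key=cv2.contourArea); b=cv2.boxPoints(cv2.minAreaRect(k))+[245,150]; print('grip',b.tolist())
print('grip top at .058',[onz(W,q,.058).round(4) for q in b], 'bottom .008',[onz(W,q,.008).round(4) for q in b])
t=lambda u,v:(220+u/7-.43,165+v/7-.43); s=lambda u,v:(196+(u-385)/5-.4,190+v/7-.43)
for n,a,b2 in [('rawL',(4,278),(500,240)),('rawR',(298,357),(742,148)),('lowR',(285,390),(747,275)),('glass',(185,170),(569,100)),
 ('winNL',(64,222),(518,195)),('winNR',(262,280),(675,130)),('winFL',(107,82),(466,113)),('winFR',(305,133),(617,58))]:
    print(n,tri(T,t(*a),S,s(*b2)))
```

```text
[[258.8790226  202.87122345]
 [260.03707314 165.81365967]
 [313.42243958 167.48194885]
 [312.26438904 204.53951263]]
[[ 0.5227 -0.1351  0.008 ]
 [ 0.5686 -0.1224  0.008 ]
 [ 0.5875 -0.1862  0.008 ]
 [ 0.5422 -0.2012  0.008 ]] [ 0.55526389 -0.16123083  0.008     ] [np.float64(0.0689), np.float64(0.0476), np.float64(0.0666), np.float64(0.0477)]
grip [[280.6926040649414, 208.9183006286621], [283.02723693847656, 171.56420516967773], [292.61478424072266, 172.16342544555664], [290.2801513671875, 209.51752090454102]]
grip top at .058 [array([ 0.5369, -0.1598,  0.058 ]), array([ 0.5776, -0.1489,  0.058 ]), array([ 0.5802, -0.159 ,  0.058 ]), array([ 0.5396, -0.1702,  0.058 ])] bottom .008 [array([ 0.5239, -0.1644,  0.008 ]), array([ 0.5708, -0.1518,  0.008 ]), array([ 0.5739, -0.1635,  0.008 ]), array([ 0.527 , -0.1764,  0.008 ])]
rawL (array([0.57107375, 0.19231876, 0.12078315]), np.float64(0.001442215970992055))
rawR (array([0.54055709, 0.08968692, 0.11834055]), np.float64(0.00028901046237104594))
lowR (array([0.53190098, 0.09586537, 0.08023266]), np.float64(0.001489642471307052))
glass (array([0.60596543, 0.12706868, 0.12292952]), np.float64(0.002243636656791484))
winNL (array([0.58932307, 0.17015304, 0.1171677 ]), np.float64(0.002691302859128487))
winNR (array([0.56783865, 0.10167136, 0.11782731]), np.float64(0.0006526257780040116))
winFL (array([0.63937254, 0.15482212, 0.11589896]), np.float64(0.0019167995267474127))
winFR (array([0.62016139, 0.08564293, 0.11382203]), np.float64(0.0010030185360120107))
```

Emit:
servo_tool --targets '[{"offset":[0.002,0.002,0.03],"dr":[0,0,1]},{"offset":[0.004,0.005,0.06],"dr":[0,0,2.2]},{"offset":[0.0057,0.0082,0.09],"dr":[0,0,2.2]},{"offset":[0.0057,0.0082,0.12],"dr":[0,0,2.2]},{"offset":[0.0057,0.0082,0.145],"dr":[0,0,2.2]},{"offset":[0.0057,0.0082,0.165],"dr":[0,0,2.2]},{"offset":[0.0057,0.0082,0.174],"dr":[0,0,2.2]},{"offset":[0.0057,0.0082,0.174],"dr":[0,0,2.2]}]'

```text
time_s: 2.12
position: [0.5545, -0.1616, 0.0159]
tcp_rot: [[0.962, 0.272, -0.005], [0.272, -0.962, 0.002], [-0.004, -0.003, -1.0]]
force: [0.3, 0.5, 0.4]
opening: 1.002
grasp_force: 0.0
```

Emit:
servo_tool --targets '[{"offset":[0,0,0],"dr":[0,0,0]},{"offset":[0,0,0],"dr":[0,0,0]},{"offset":[0,0,0],"dr":[0,0,0]},{"offset":[0,0,0],"dr":[0,0,0]},{"offset":[0,0,0],"dr":[0,0,0]},{"offset":[0,0,0],"dr":[0,0,0]},{"offset":[0,0,0],"dr":[0,0,0]},{"offset":[0,0,0],"dr":[0,0,0]},{"offset":[0,0,0],"dr":[0,0,0]},{"offset":[0,0,0],"dr":[0,0,0]}]' --gripper 1

```text
time_s: 2.95
position: [0.5568, -0.1609, 0.018]
tcp_rot: [[0.962, 0.274, -0.0], [0.274, -0.962, 0.0], [-0.0, -0.0, -1.0]]
force: [0.0, 0.7, -0.3]
opening: 0.324
grasp_force: 0.0
```

Emit:
servo_tool --targets '[{"offset":[0,0,0],"dr":[0,0,0]},{"offset":[0,0,0],"dr":[0,0,0]},{"offset":[0,0,0],"dr":[0,0,0]},{"offset":[0,0,0],"dr":[0,0,0]},{"offset":[0,0,0],"dr":[0,0,0]},{"offset":[0,0,0],"dr":[0,0,0]}]'

```text
time_s: 3.45
position: [0.5568, -0.1609, 0.018]
tcp_rot: [[0.962, 0.274, -0.0], [0.274, -0.962, 0.0], [-0.0, -0.0, -1.0]]
force: [-0.1, 0.9, -0.8]
opening: 0.162
grasp_force: 30.0
```

Emit:
servo_tool --targets '[{"offset":[0,0,-0.015],"dr":[0,0,0]},{"offset":[0,0,-0.04],"dr":[0,0,0]},{"offset":[0,0,-0.07],"dr":[0,0,0]},{"offset":[0,0,-0.105],"dr":[0,0,0]},{"offset":[0,0,-0.14],"dr":[0,0,0]},{"offset":[0,0,-0.175],"dr":[0,0,0]},{"offset":[0,0,-0.21],"dr":[0,0,0]},{"offset":[0,0,-0.24],"dr":[0,0,0]},{"offset":[0,0,-0.26],"dr":[0,0,0]},{"offset":[0,0,-0.26],"dr":[0,0,0]}]'

```text
time_s: 4.28
position: [0.5595, -0.1622, 0.2832]
tcp_rot: [[0.962, 0.274, 0.009], [0.274, -0.962, -0.005], [0.008, 0.007, -1.0]]
force: [0.2, -0.9, -1.3]
opening: 0.157
grasp_force: 30.0
```

Emit:
servo_tool --targets '[{"offset":[0.007,-0.031,0],"dr":[0,0,4.6]},{"offset":[0.014,-0.062,0],"dr":[0,0,9.2]},{"offset":[0.021,-0.093,0],"dr":[0,0,13.8]},{"offset":[0.028,-0.124,0],"dr":[0,0,18.4]},{"offset":[0.035,-0.155,0],"dr":[0,0,23]},{"offset":[0.042,-0.186,0],"dr":[0,0,27.6]},{"offset":[0.049,-0.217,0],"dr":[0,0,32]},{"offset":[0.049,-0.217,0],"dr":[0,0,32]},{"offset":[0.049,-0.217,0],"dr":[0,0,32]},{"offset":[0.049,-0.217,0],"dr":[0,0,32]}]'

```text
time_s: 5.12
position: [0.5438, 0.0611, 0.2766]
tcp_rot: [[0.961, -0.276, -0.003], [-0.276, -0.961, -0.0], [-0.002, 0.001, -1.0]]
force: [0.1, -0.5, -0.8]
opening: 0.156
grasp_force: 30.0
```

Run:
```python
from h import *
cap('wrist','a1'); print(bot.read_state()['joint_positions'].round(1))
```

```text
[ -5.3  19.   86.9  -0.   74.2 100.8]
```

Emit:
servo_tool --targets '[{"offset":[0,-0.03,0],"dr":[0,0,0]},{"offset":[0,-0.06,0],"dr":[0,0,0]},{"offset":[0,-0.09,0],"dr":[0,0,0]},{"offset":[0,-0.12,0],"dr":[0,0,0]},{"offset":[0,-0.15,0],"dr":[0,0,0]},{"offset":[0,-0.16,0],"dr":[0,0,0]},{"offset":[0,-0.16,0],"dr":[0,0,0]},{"offset":[0,-0.16,0],"dr":[0,0,0]},{"offset":[0,-0.16,0],"dr":[0,0,0]}]'

```text
time_s: 5.92
position: [0.5887, 0.2128, 0.2776]
tcp_rot: [[0.96, -0.279, -0.001], [-0.279, -0.96, -0.001], [-0.001, 0.002, -1.0]]
force: [0.0, -0.3, -0.6]
opening: 0.161
grasp_force: 30.0
```

Run:
```python
from h import *
cap('wrist','a2'); A,B=ld('a1'),ld('a2')
X=(.606,.127,.124); out=[]
for d in(A,B):
    u,v=proj(d,X).round().astype(int); print(u,v)
    u0,v0=max(0,min(460,u-60)),max(0,v-75); u0=min(u0,440); c=d['color'][v0:v0+150,u0:u0+120]; print('crop',u0,v0,c.shape)
    c=np.clip((c/255.)**.45*290,0,255).astype(np.uint8)
    c=cv2.copyMakeBorder(c,0,150-c.shape[0],0,120-c.shape[1],0); out.append(cv2.resize(c,None,fx=3.3,fy=4,interpolation=2))
cv2.imwrite('pics/a12.png',np.hstack(out)[:,:,::-1]); print(np.hstack(out).shape)
```

```text
208 157
crop 148 82 (150, 120, 3)
347 158
crop 287 83 (150, 120, 3)
(600, 792, 3)
```

View pics/a12.png

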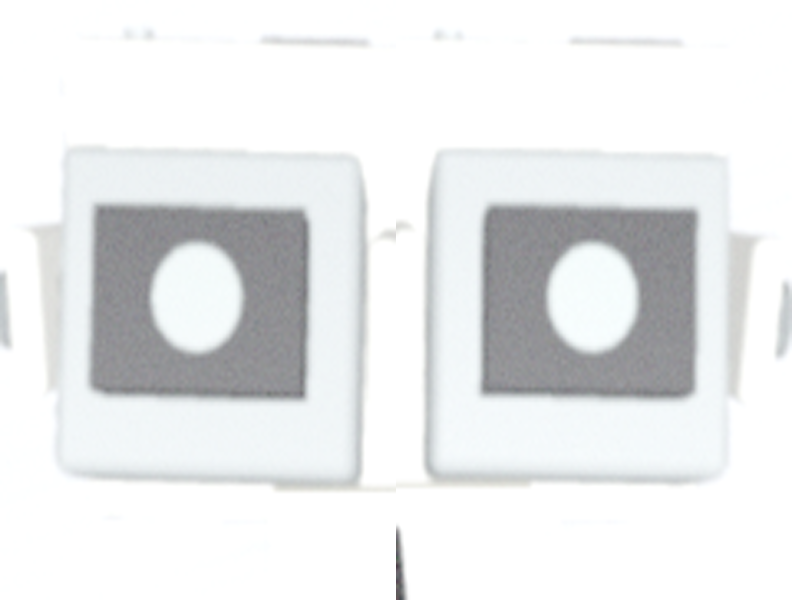

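The two wrist views show the window square to the image, at crop (200,298) and (592,298). From here the head is seen nearly along its normal. I'll fit the slope from the clean corners.

```bash
cat > fit.py <<'E'
from h import *
from scipy.optimize import least_squares
D={n:ld(f) for n,f in zip('ABTS',('a1','a2','top0','side0'))}
def quad(d,X):
    u,v=proj(d,X).round().astype(int); u0,v0=u-45,v-40
    g=cv2.resize(d['color'][v0:v0+80,u0:u0+90].max(2),None,fx=8,fy=8,interpolation=cv2.INTER_CUBIC)
    m=(g<60).astype(np.uint8); k=max(cv2.findContours(m,0,2)[0],key=cv2.contourArea)
    h=cv2.convexHull(k).reshape(-1,2); toP=lambda p:(np.array(p)+.5)/8-.5+[u0,v0]
    ext=[toP(h[np.argmin(h@np.array(w))]) for w in((1,1),(-1,1),(-1,-1),(1,-1))]  # TL TR BR BL
    hole=np.zeros_like(m); cv2.drawContours(hole,[k],-1,1,-1); hole=cv2.morphologyEx(hole-m,cv2.MORPH_OPEN,np.ones((25,25)))
    M=cv2.moments(hole,True); return ext,toP((M['m10']/M['m00'],M['m01']/M['m00'])),M['m00']/64
X0=(.606,.127,.124); ob=[]
for n in 'AB':
    e,g,a=quad(D[n],X0); print(n,np.round(e,1).tolist(),g.round(1),a)
    ob+=[(n,(0,0,0),g)]
    ob+=[(n,(27,-37,0),e[0]),(n,(-27,37,-16),e[2])] if n=='A' else [(n,(27,37,0),e[1]),(n,(-27,-37,-16),e[3])]
t=lambda u,v:(220+u/7-.43,165+v/7-.43); s=lambda u,v:(196+(u-385)/5-.4,190+v/7-.43)
ob+=[('T',(0,0,0),t(185,170)),('S',(0,0,0),s(569,100)),('T',(27,-37,0),t(107,82)),('T',(-27,37,-16),t(262,280)),('S',(27,-37,0),s(466,113)),('S',(27,37,0),s(617,58)),('S',(-27,-37,-16),s(518,195))]
def fr(p):
    th,ph=p[3:]; e=np.array([np.cos(ph),np.sin(ph),0]); z=np.sin(th)*e+[0,0,np.cos(th)]
    y=np.array([np.sin(ph),-np.cos(ph),0]); x=np.cos(th)*e-[0,0,np.sin(th)]; return np.c_[x,y,z] # x downhill, y=tool y
def res(p,ob): return np.concatenate([proj(D[n],p[:3]+fr(p)@np.array(q)/1000.)-o for n,q,o in ob])
if __name__=='__main__':
  for sel in('ABTS','AB','TS','ABS'):
    o=[x for x in ob if x[0] in sel]
    r=least_squares(res,[*X0,.3,-.28],args=(o,),loss='soft_l1')
    print(sel,r.x.round(4)); 
    if sel=='ABTS': print([(a[0],a[1],np.round(r_,1).tolist()) for a,r_ in zip(o,res(r.x,o).reshape(-1,2))])
E
python3 fit.py
```

```text
A [[177.4, 134.2], [238.8, 135.1], [239.3, 180.3], [176.3, 177.8]] [207.1 156. ] 719.640625
B [[315.1, 135.3], [376.4, 136.2], [375.7, 179.6], [313.4, 180.2]] [346.8 157.9] 754.34375
ABTS [ 0.607   0.1273  0.1226  0.4097 -0.2915]
[('A', (0, 0, 0), [0.6, 0.4]), ('A', (27, -37, 0), [-1.0, -1.0]), ('A', (-27, 37, -16), [2.0, 2.9]), ('B', (0, 0, 0), [-0.2, -0.5]), ('B', (27, 37, 0), [1.7, -1.2]), ('B', (-27, -37, -16), [-0.7, 3.3]), ('T', (0, 0, 0), [0.2, -0.1]), ('S', (0, 0, 0), [-1.0, -0.1]), ('T', (27, -37, 0), [0.1, -0.2]), ('T', (-27, 37, -16), [0.4, 0.6]), ('S', (27, -37, 0), [-1.3, 1.4]), ('S', (27, 37, 0), [0.1, 0.6]), ('S', (-27, -37, -16), [-0.8, -0.1])]
AB [ 0.6091  0.1271  0.1234  0.6562 -0.2968]
TS [ 0.606   0.127   0.1237  0.3658 -0.2847]
ABS [ 0.6069  0.1272  0.1225  0.4008 -0.2939]
```

Run:
```python
from fit import *
def res2(p,ob): return np.concatenate([proj(D[n],p[:3]+fr(p[:5])@(np.array([q[0],q[1],q[2]/16*p[5]])/1000.))-o for n,q,o in ob])
for sel in('ABTS','AB','TS'):
    for fo in (0,1):
        o=[x for x in ob if x[0] in sel and (not fo or x[1][2]==0)]
        r=least_squares(res2,[*X0,.3,-.28,10],args=(o,)); print(sel,fo,r.x.round(4),r.cost)
        if sel=='ABTS':print([(a[0],a[1],np.round(r_,1).tolist()) for a,r_ in zip(o,res2(r.x,o).reshape(-1,2))])
# head corner points (top plane) A left, B right, raw edge
for d,p in ((D['A'],(66,150)),(D['A'],(58,472)),(D['B'],(728,153)),(D['B'],(726,477))): pass
a=lambda u,v:(148+u/3.3-.35,82+v/4-.38); b=lambda u,v:(287+(u-396)/3.3-.35,83+v/4-.38)
for n,p,q in (('FL',(66,151),(441,152)),('FR',(358,157),(727,157)),('NL',(60,472),(427,474)),('NR',(357,481),(722,478)),('glass',(197,298),(592,298)),('glT',(199,241),(594,241)),('glB',(197,354),(591,354)),('faceTop',(95,206),(487,207)),('NL win',(92,390),(482,393)),('FR win',(307,213),(697,212))):
    print(n,tri(D['A'],a(*p),D['B'],b(*q)))
```

```text
A [[177.4, 134.2], [238.8, 135.1], [239.3, 180.3], [176.3, 177.8]] [207.1 156. ] 719.640625
B [[315.1, 135.3], [376.4, 136.2], [375.7, 179.6], [313.4, 180.2]] [346.8 157.9] 754.34375
ABTS 0 [ 0.6066  0.1276  0.1203  0.3269 -0.2958  9.8466] 13.502821577196512
[('A', (0, 0, 0), [0.9, 0.6]), ('A', (27, -37, 0), [-1.1, -1.4]), ('A', (-27, 37, -16), [1.7, 1.6]), ('B', (0, 0, 0), [-0.7, -0.3]), ('B', (27, 37, 0), [1.7, -1.3]), ('B', (-27, -37, -16), [-0.8, 1.7]), ('T', (0, 0, 0), [0.2, 0.3]), ('S', (0, 0, 0), [-0.9, 1.0]), ('T', (27, -37, 0), [0.2, -0.3]), ('T', (-27, 37, -16), [0.5, -0.2]), ('S', (27, -37, 0), [-1.4, 1.3]), ('S', (27, 37, 0), [0.1, 0.6]), ('S', (-27, -37, -16), [-1.4, -1.0])]
ABTS 1 [ 0.6066  0.1275  0.1236  0.4514 -0.2947 10.    ] 4.955525246505962
[('A', (0, 0, 0), [0.3, 0.8]), ('A', (27, -37, 0), [-1.0, -0.3]), ('B', (0, 0, 0), [-0.0, -0.1]), ('B', (27, 37, 0), [1.7, -0.3]), ('T', (0, 0, 0), [0.1, 0.0]), ('S', (0, 0, 0), [-0.9, -0.4]), ('T', (27, -37, 0), [0.0, 0.1]), ('S', (27, -37, 0), [-1.1, 1.5]), ('S', (27, 37, 0), [0.3, 0.8])]
AB 0 [ 0.6072  0.1277  0.1221  0.537
[... 419 characters left out ...]
48e-05))
NL (array([0.57150095, 0.19630462, 0.11324761]), np.float64(0.0006828742837121044))
NR (array([0.53918293, 0.09187395, 0.11322906]), np.float64(0.000501653278080332))
glass (array([0.60738743, 0.12777769, 0.12200875]), np.float64(2.677139342847221e-05))
glT (array([0.62219963, 0.12277419, 0.1176218 ]), np.float64(0.00010046380692538836))
glB (array([0.59258359, 0.13224567, 0.12557844]), np.float64(4.7767393875405414e-05))
faceTop (array([0.6413972 , 0.15544693, 0.11221094]), np.float64(2.5589176417765587e-05))
NL win (array([0.59250138, 0.17125801, 0.12507157]), np.float64(0.0008508129905774268))
FR win (array([0.61939085, 0.08529853, 0.11192929]), np.float64(0.0003006066169786407))
```

```bash
cat > gl.py <<'E'
from fit import *
def soft(d,X,hw,hh):
    u,v=proj(d,X).round().astype(int); g=d['color'][v-hh-3:v+hh+4,u-hw-3:u+hw+4].astype(float).mean(2)
    k=g<60; m=(g>=75).astype(np.uint8); n,l,st,ce=cv2.connectedComponentsWithStats(m); i=l[hh+3,hw+3]
    core=(l==i).astype(np.uint8); near=cv2.dilate(core,np.ones((5,5)))>0
    b=np.median(g[(~near)&k]); w=np.percentile(g[core>0],70)
    f=np.clip((g-b)/(w-b),0,1.0)*near; M=cv2.moments(f.astype(np.float32))
    cov=np.array([[M['mu20'],M['mu11']],[M['mu11'],M['mu02']]])/M['m00']; e=4*np.sqrt(np.linalg.eigvalsh(cov))
    return M['m00'],e,b,w,np.array([M['m10'],M['m01']])/M['m00']+[u-hw-3,v-hh-3]
def pred(d,X,th,ph,r=.015):
    F=fr([0,0,0,th,ph]); a=np.linspace(0,2*np.pi,90)
    P=np.array([proj(d,np.array(X)+F@[r*np.cos(t),r*np.sin(t),0]) for t in a]).astype(np.float32)
    (_,ax,_)=cv2.fitEllipse(P); return cv2.contourArea(P),sorted(ax)
if __name__=='__main__':
  X=(.6065,.1273,.1232)
  for n in 'TABS':
    o=soft(D[n],X,*((12,12) if n=='T' else (22,20) if n in 'AB' else (10,6)))
    print(n,o[0].round(1),o[1].round(2),o[2:4],o[4]); print([(th,round(pred(D[n],X,th,-.29)[0],1),np.round(pred(D[n],X,th,-.29)[1],2).tolist()) for th in(.25,.3,.35,.4,.45)])
E
python3 gl.py
```

```text
A [[177.4, 134.2], [238.8, 135.1], [239.3, 180.3], [176.3, 177.8]] [207.1 156. ] 719.640625
B [[315.1, 135.3], [376.4, 136.2], [375.7, 179.6], [313.4, 180.2]] [346.8 157.9] 754.34375Traceback (most recent call last):
  File "gl.py", line 18, in <module>
    print(n,o[0].round(1),o[1].round(2),o[2:4],o[4]); print([(th,round(pred(D[n],X,th,-.29)[0],1),np.round(pred(D[n],X,th,-.29)[1],2).tolist()) for th in(.25,.3,.35,.4,.45)])
            ^^^^^^^^^^
AttributeError: 'float' object has no attribute 'round'
```

```bash
sed -i 's/o\[0\].round(1)/round(o[0],1)/' gl.py; python3 gl.py | tail -8
```

```text
T 110.7 [11.57 12.89] (np.float64(28.0), np.float64(117.33333333333333)) [245.90170954 188.81373707]
[(0.25, 109.1, [11.3, 12.3]), (0.3, 106.7, [11.06, 12.3]), (0.35, 104.1, [10.78, 12.3]), (0.4, 101.2, [10.48, 12.31]), (0.45, 98.1, [10.16, 12.31])]
A 579.4 [27.4  27.53] (np.float64(54.0), np.float64(182.0)) [207.14517266 155.99906955]
[(0.25, 552.0, [26.4, 26.64]), (0.3, 547.2, [26.33, 26.48]), (0.35, 541.0, [25.97, 26.55]), (0.4, 533.5, [25.55, 26.61]), (0.45, 524.7, [25.08, 26.66])]
B 574.3 [27.28 27.43] (np.float64(54.666666666666664), np.float64(185.0)) [346.11183548 157.00899083]
[(0.25, 546.1, [26.27, 26.49]), (0.3, 541.3, [26.18, 26.34]), (0.35, 535.1, [25.83, 26.4]), (0.4, 527.6, [25.41, 26.46]), (0.45, 518.8, [24.94, 26.5])]
S 201.8 [12.37 28.21] (np.float64(20.0), np.float64(160.66666666666666)) [230.04923037 199.02280119]
[(0.25, 51.8, [4.56, 14.48]), (0.3, 44.5, [3.92, 14.48]), (0.35, 37.2, [3.27, 14.48]), (0.4, 29.7, [2.61, 14.48]), (0.45, 22.1, [1.95, 14.48])]
```

Emit:
servo_tool --targets '[{"offset":[0.012,0.016,0.01],"dr":[0,-3.5,0]},{"offset":[0.025,0.032,0.02],"dr":[0,-7,0]},{"offset":[0.037,0.048,0.035],"dr":[0,-10.5,0]},{"offset":[0.05,0.064,0.05],"dr":[0,-14,0]},{"offset":[0.062,0.0796,0.065],"dr":[0,-17.5,0]},{"offset":[0.062,0.0796,0.08],"dr":[0,-17.5,0]},{"offset":[0.062,0.0796,0.0906],"dr":[0,-17.5,0]},{"offset":[0.062,0.0796,0.0906],"dr":[0,-17.5,0]},{"offset":[0.062,0.0796,0.0906],"dr":[0,-17.5,0]},{"offset":[0.062,0.0796,0.0906],"dr":[0,-17.5,0]}]'

```text
time_s: 6.8
position: [0.6265, 0.1218, 0.189]
tcp_rot: [[0.917, -0.277, -0.287], [-0.264, -0.961, 0.083], [-0.299, -0.001, -0.954]]
force: [0.0, 0.5, -1.6]
opening: 0.153
grasp_force: 30.0
```

Run:
```python
from h import *
s=bot.read_state(); print(s['position'].round(4),s['tcp_rot'].round(4),s['force'],s['moment'])
o=[]
for n in('side','top'):
    d=cap(n,n+'1'); X=s['position']; u,v=proj(d,X).round().astype(int); print(n,u,v)
    c=d['color'][max(v-50,0):v+70,u-50:u+50]; o.append(cv2.resize(np.clip((c/255.)**.6*270,0,255).astype(np.uint8),(400,480),interpolation=2))
cv2.imwrite('pics/p1.png',np.hstack(o)[:,:,::-1])
```

```text
[0.6265 0.1218 0.189 ] [[ 9.171e-01 -2.768e-01 -2.870e-01]
 [-2.640e-01 -9.609e-01  8.340e-02]
 [-2.988e-01 -7.000e-04 -9.543e-01]] [ 0.02105815  0.46517367 -1.60131371] [ 0.00754833 -0.24222768 -0.00230508]
side 226 171
top 246 176
```

View pics/p1.png

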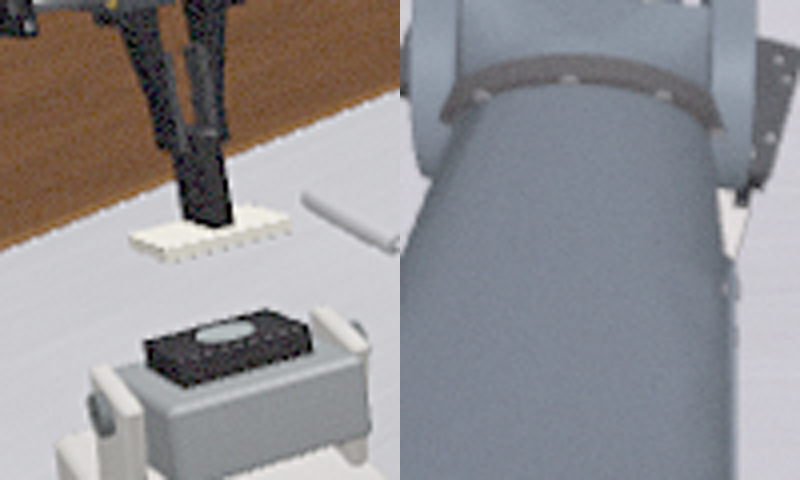

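The side view shows the tile hanging parallel above the window. The tile's left corner is at crop (128,237), its near-bottom corner at (168,262) and its right corner at (292,215). The window lies directly below at about (228,345). The top view is blocked by the arm. I'll check the tile's pose in the hand, then move in.

Run:
```python
from h import *
d=ld('side1'); s=bot.read_state(); p,R=s['position'],s['tcp_rot']
for x in(-25,25):
    for y in(-35,35):
        for z in(18,10):
            u=proj(d,p+R@np.array([x,y,z])/1000); print(x,y,z,((u-[176,121]+.4)*4).round(0))
W=np.array([.6065,.1273,.1225]); print('W in tool (mm)',(R.T@(W-p)*1000).round(1))
print('tcp',((proj(d,p)-[176,121])*4).round(0),'W',((proj(d,W)-[176,121])*4).round(0))
```

```text
-25 -35 18 [162. 260.]
-25 -35 10 [159. 244.]
-25 35 18 [289. 228.]
-25 35 10 [286. 213.]
25 -35 18 [125. 246.]
25 -35 10 [122. 231.]
25 35 18 [247. 215.]
25 35 10 [245. 201.]
W in tool (mm) [-0.1  0.6 70.1]
tcp [199. 201.] W [222. 332.]
```

Emit:
servo_tool --targets '[{"offset":[0,0,0.01],"dr":[0,0,0]},{"offset":[0,0,0.02],"dr":[0,0,0]},{"offset":[0,0,0.03],"dr":[0,0,0]},{"offset":[0,0,0.038],"dr":[0,0,0]},{"offset":[0,0,0.042],"dr":[0,0,0]},{"offset":[0,0,0.042],"dr":[0,0,0]},{"offset":[0,0,0.042],"dr":[0,0,0]}]'

```text
time_s: 7.48
position: [0.6141, 0.1248, 0.1469]
tcp_rot: [[0.916, -0.278, -0.29], [-0.265, -0.961, 0.084], [-0.301, 0.0, -0.953]]
force: [0.3, 0.8, -1.4]
opening: 0.16
grasp_force: 30.0
```

Emit:
servo_tool --targets '[{"offset":[0,0,0.002],"dr":[0,0,0]},{"offset":[0,0,0.004],"dr":[0,0,0]},{"offset":[0,0,0.006],"dr":[0,0,0]},{"offset":[0,0,0.008],"dr":[0,0,0]},{"offset":[0,0,0.008],"dr":[0,0,0]},{"offset":[0,0,0.008],"dr":[0,0,0]}]'

```text
time_s: 7.98
position: [0.6124, 0.1252, 0.14]
tcp_rot: [[0.916, -0.278, -0.288], [-0.265, -0.961, 0.083], [-0.3, -0.0, -0.954]]
force: [-0.3, -0.3, -1.0]
opening: 0.156
grasp_force: 30.0
```

Emit:
servo_tool --targets '[{"offset":[0,0,0.001],"dr":[0,0,0]},{"offset":[0,0,0.002],"dr":[0,0,0]},{"offset":[0,0,0.003],"dr":[0,0,0]},{"offset":[0,0,0.003],"dr":[0,0,0]},{"offset":[0,0,0.003],"dr":[0,0,0]}]'

```text
time_s: 8.4
position: [0.6115, 0.1255, 0.1372]
tcp_rot: [[0.916, -0.278, -0.288], [-0.265, -0.961, 0.083], [-0.3, -0.0, -0.954]]
force: [1.2, -1.4, 1.1]
opening: 0.155
grasp_force: 30.0
```

Run:
```python
from h import *
s=bot.read_state(); R=s['tcp_rot']; print(s['position'],R.T@s['force'],R.T@s['moment'])
```

```text
[0.61154679 0.12546998 0.13715188] [ 1.10241169  0.99606905 -1.51120457] [-0.04913217  0.36469198 -0.03577827]
```

Emit:
servo_tool --targets '[{"offset":[0,0,0.001],"dr":[0,0,0]},{"offset":[0,0,0.002],"dr":[0,0,0]},{"offset":[0,0,0.003],"dr":[0,0,0]},{"offset":[0,0,0.003],"dr":[0,0,0]},{"offset":[0,0,0.003],"dr":[0,0,0]},{"offset":[0,0,0.003],"dr":[0,0,0]}]'

```text
time_s: 8.9
position: [0.6107, 0.1257, 0.1343]
tcp_rot: [[0.916, -0.278, -0.288], [-0.265, -0.961, 0.083], [-0.3, 0.0, -0.954]]
force: [2.4, -1.5, 2.9]
opening: 0.151
grasp_force: 30.0
```

Run:
```python
from h import *
F=[];M=[];o=[]
for n,f in(('side','side2'),('wrist','w2'),('side','s3'),('side','s4')):
    d=cap(n,f); s=bot.read_state(); R=s['tcp_rot']; F.append(R.T@s['force']); M.append(R.T@s['moment'])
print(s['position'],np.mean(F,0),np.mean(M,0))
d=ld('side2'); c=d['color'][165:235,185:285]; o=[cv2.resize(np.clip((c/255.)**.6*270,0,255).astype(np.uint8),(700,490),interpolation=2)]
cv2.imwrite('pics/p2.png',np.hstack(o)[:,:,::-1])
```

```text
[0.61061268 0.12573056 0.13416946] [ 1.62066398  1.78910794 -3.67933971] [-0.15916123  0.48629542 -0.02363576]
```

View pics/p2.png

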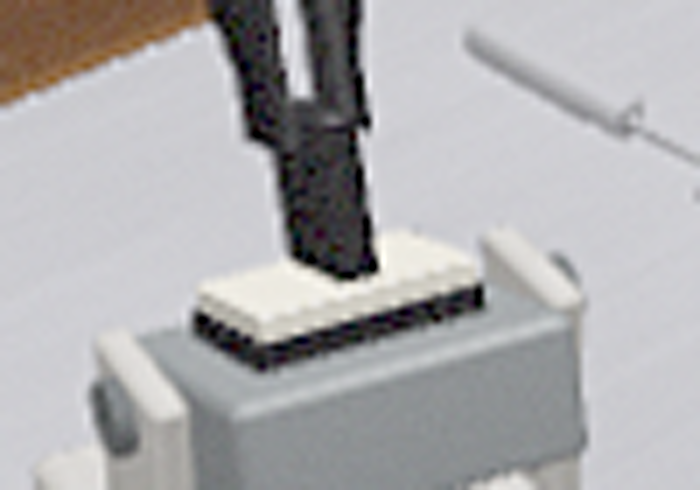

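The side view shows the tile seated on the window, with the black frame showing as a thin band: near corner crop (262,342–368), left corner (195,315–335). The force says about 5 N, roughly 6 mm in. I'll measure the band height along both sides to check that the tile is flush.

Run:
```python
from h import *
g=np.mean([ld(f)['color'].astype(float).mean(2) for f in('side2','s3','s4')],0)
d=ld('side2')
for u in range(213,255,2):
    col=g[195:225,u]; f=cv2.resize(col[:,None],(1,600),interpolation=cv2.INTER_LINEAR)[:,0]
    i=np.argmin(f); up=f[max(0,i-110):i]; lo=f[i:i+90]
    wt,gt=up.max(),lo.max(); 
    a=i-np.argmax(up[::-1]>(wt+f[i])/2); b=i+np.argmax(lo>(gt+f[i])/2)
    print(u,'top %.2f bot %.2f h %.2f min %.0f w %.0f g %.0f'%(195+a/20-.5,195+b/20-.5,(b-a)/20,f[i],wt,gt))
# prediction: flush at th, pushed in q: tile-face corner and frame base corner (16 mm below rest face)
s=bot.read_state(); R=s['tcp_rot']; p=s['position']
for th in(0,.04,-.04):
  c,sn=np.cos(th),np.sin(th)
  for n,x,y in(('farL',25,-35),('nearL',-25,-35),('nearR',-25,35)):
    P=p+R@np.array([x,y,18])/1e3; Q=p+R@np.array([x,y,18+10+np.tan(th)*x])/1e3   # window tilted th vs tile
    print(th,n,proj(d,P).round(2),(proj(d,Q)-proj(d,P)).round(2))
```

```text
213 top 208.60 bot 212.90 h 4.30 min 0 w 172 g 120
215 top 209.70 bot 214.30 h 4.60 min 7 w 179 g 126
217 top 211.10 bot 215.50 h 4.40 min 6 w 143 g 128
219 top 211.80 bot 216.60 h 4.80 min 6 w 178 g 130
221 top 212.80 bot 217.65 h 4.85 min 7 w 177 g 128
223 top 213.45 bot 217.60 h 4.15 min 15 w 176 g 127
225 top 213.00 bot 216.85 h 3.85 min 2 w 194 g 128
227 top 199.25 bot 202.30 h 3.05 min 0 w 13 g 208
229 top 201.15 bot 202.85 h 1.70 min 0 w 18 g 205
231 top 211.35 bot 215.30 h 3.95 min 3 w 202 g 110
233 top 202.85 bot 204.85 h 2.00 min 3 w 21 g 201
235 top 203.30 bot 204.70 h 1.40 min 0 w 21 g 200
237 top 195.50 bot 198.40 h 2.90 min 0 w 31 g 6
239 top 208.80 bot 212.85 h 4.05 min 4 w 193 g 127
241 top 208.50 bot 212.50 h 4.00 min 10 w 173 g 127
243 top 207.50 bot 211.85 h 4.35 min 8 w 197 g 126
245 top 207.40 bot 211.50 h 4.10 min 10 w 168 g 128
247 top 206.55 bot 210.90 h 4.35 min 5 w 162 g 136
249 top 206.15 bot 210.50 h 4.35 min 6 w 160 g 132
251 top 205.40 bot 209.55 h 4.15 min 15 w 201 g 127
253 top 204.75 bot 209.10 h 4.35 min 0 w 174 g 115
0 farL [212.14 208.34] [0.84 4.49]
0 nearL [221.43 213.16] [0.85 4.7 ]
0 nearR [252.24 204.24] [0.71 4.55]
0.04 farL [212.14 208.34] [0.92 4.93]
0.04 nearL [221.43 213.16] [0.76 4.23]
0.04 nearR [252.24 204.24] [0.64 4.1 ]
-0.04 farL [212.14 208.34] [0.75 4.04]
-0.04 nearL [221.43 213.16] [0.93 5.16]
-0.04 nearR [252.24 204.24] [0.78 5.01]
```

Emit:
servo_tool --targets '[{"offset":[0,0,0],"dr":[0,0,0]},{"offset":[0,0,0],"dr":[0,0,0]},{"offset":[0,0,0],"dr":[0,0,0]},{"offset":[0,0,0],"dr":[0,0,0]}]'

```text
time_s: 9.43
position: [0.6105, 0.1258, 0.1341]
tcp_rot: [[0.916, -0.278, -0.288], [-0.265, -0.961, 0.083], [-0.3, 0.0, -0.954]]
force: [1.9, -2.3, 2.3]
opening: 0.156
grasp_force: 30.0
```

```bash
python3 -c "
from h import *
s=bot.read_state(); print(s['force'],s['grasp_force'],abs(s['qvel']).max()); print(ticket.hand_in())"
```

```text
[ 1.85029057 -2.25338381  2.3499261 ] 30.003560185432434 0.10162140642726801
the job is handed in; nothing more can be done
None
```

I handed the job in at about 9.4 s with the tile still gripped and pressed on the white meter's window, at roughly 5 N and an estimated 6 mm in; the hand-in returned no verdict. By the camera it looked centred and flush to within about 0.03 rad, though the slope I measured (about 0.30 rad) leans away from the robot, not to its right as the task text says.

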